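# Wind the clockwork of a drum chart recorder

## Robot

A 6-joint arm with a two-finger parallel gripper is mounted at the origin on a cart in front of the work surface, level with it; the furniture and walls round the work are solid. World frame = base frame: x ahead of the robot, y to its left, z up, the work surface at z = 0. Lengths are in m, angles in rad, forces in N, time in s.
With the tool pointing down it reaches from about 0.35 to 0.925 m from the base axis. Payload 6.4 kg.
Tool frame: the origin (TCP) lies at the centre of the arm's flange, where the gripper is bolted on; the fingertips stand 173 mm ahead of it and the grasp point (between the pads) lies 155 mm ahead of it; z points along the fingers, y is the direction in which the jaws open and shut (so a half turn about z gives the same grasp; the last joint's range is limited). The gripper opens to 85 mm and grips with 20 to 120 N. Pads are 22 mm wide; open, the fingers measure 114 mm over their backs; the gripper's body (76 mm by 85 mm) begins 54 mm behind the grasp point. The pads swing forward as they close: fully open they stand 13 mm farther back than shut.
Start: joints at [0.98, 0.245, 1.558, -0, 1.339, -0.174], TCP at [0.263, 0.594, 0.405] pointing down, gripper open.
Joint ranges: [-3.13, 3.13], [-1.02, 2.26], [0.13, 2.54], [-0.95, 4.09], [0.21, 2.88], [-2.74, 2.74]. Speed limits (rad/s): [2.57, 2.57, 3.14, 3.14, 3.14, 3.14].

## Interface

Orientations are given as a rotation vector (axis times angle).
In Python, from bench import env gives the robot as it stands.
- The arm moves only by the tool arm_command, never from a script. Its argument "steps" is a list that holds one entry, the list of rows, each a list of 7 numbers: the finger opening in mm, from 0 to 85.4, then the shift along the world's x, y, z in mm, then the turn, a rotation vector about the world's x, y, z in degrees. A call has 1 to 12 rows; each row is the pose to reach, as a shift and turn from the pose commanded when the call began; what a row does not reach only later rows make up. A row lasts 1/10 s, in which the tool goes at most 50 mm and 8.59 degrees, less where a joint would pass 70% of its speed; a pose out of reach is approached as far as the arm can. A call with a gripper value outside its range is refused whole. The fingers move at their own pace and stop on an object; "grip_force" is the grip in N (left out, the last holds). Time passes only in rows, so rows that repeat a pose let the fingers close. It gives the time, the measured TCP pose, the force and the opening at its end, in the units of the state.
- env.get_state(): the state, without advancing time (a new reading comes with each control period).
- env.grab_frame(name): name is "scene" or "top" or "wrist"; returns a dict with "color" (384x512x3 uint8, red, green, blue), "mtx" (3x3 intrinsics, pixels), "R" (3x3) and "t" (3): a world point X has camera coordinates R X + t. Camera axes: x right, y down, z forward; pixel columns grow to the right and rows downward; lengths in m; the calibration is good to about 2 mm. A picture is of the moment at which its call begins. There is no depth.
- env.finish_job(): hands the job in, once; it reports no verdict.
The state is a dict: "time_s": time; "joint_pos": joint angles; "joint_vel": joint speeds; "effort": joint torques, N m; "eef_pos": TCP position; "tcp_rot": TCP orientation; "wrist_force": force on the tool from outside, world axes, zero at the start; "ft_torque": the same for the moment, N m; "width": finger opening in m.
Only numpy, scipy, OpenCV 4.12 (cv2) and the standard library are available. Lean on these libraries where they do the work, as an engineer would, in place of code of your own. Each camera call takes 0.05 s, during which the arm holds its last target.

## Task

Wind up the clockwork of the drum chart recorder for the coming week: turn the brass butterfly key on top of the drum clockwise (seen from above) until the black wind pointer stands in the broad full band at the end of the dial's scale, and not past it, then let go of the key. It takes several part-turns, letting go and taking hold again. Be gentle: do not press on the recorder's thin pen arms, and leave the things standing round it in their places.

Things in the scene. Friction and masses are not known exactly. Their poses are not given: they have to be found in the camera images.
- recorder: Drum chart recorder, fixed to the bench: grey base 160 x 300 mm, 24 mm high, carrying an upright paper-covered drum, 128 mm diameter, top at 117 mm. Origin on the drum's axis at bench height, z up; base from -82 to +218 mm in y, +-80 mm in x. Sensing frame at y = +122 to +202 mm, at most 104 mm high. Place and yaw differ from run to run.
- winding_key (a joint): Key angle, rad, grows as it is wound: clockwise from above about the drum axis. 0 run down, full band 8.25 to 9.5, hard stop 10.2; starts at about 2.7 to 4.4. Ratchet of 20 teeth: let go, the mainspring pulls it back by up to one tooth (0.314), then a click holds it; it cannot be turned back. Takes 0.15 to 0.3 N m. Yaw of the key's wing = recorder's yaw minus this value.
- key_grip (a point): Centre of the brass key's flat wing, on the drum axis, 172 mm above the bench; turns with the key: x along the wing, y across it, z up. Wing 66 mm wide (x), 10 mm thick (y), from 155 to 189 mm above the bench. Take it across its thickness from above, fingertips no lower than 140 mm: the toothed wheel (68 mm diameter, top at 129 mm) and its click lie below.
- wind_pointer (a joint): Angle of the black wind pointer on top of the drum in rad, clockwise from above; geared to the key, it always reads one third of the key's angle (full band 2.75 to 3.17). At 0 it points 70 degrees clockwise of the recorder's +x axis.
- pointer_tip (a point): Outer tip of the wind pointer, 50 mm from the axis: a flat black bar 4.5 mm wide with a diamond-shaped head 11 mm wide, lying just over the white dial on the drum's top, its inner part hidden under the toothed wheel.
- full_mark (a point): Middle of the full band on the drum's white dial, 55 mm from the axis: a broad black bar 22 mm long along the dial's edge, after the last of 7 thin black ticks going clockwise. Wound correctly, the pointer points into it.
- pens: Two thin light pen arms (2.6 mm rods) that run from the sensing frame to the drum's robot side (-x side), 56 and 88 mm above the bench, up to 75 mm from the drum's axis. Same origin and axes as the recorder. They bend easily.
- marker: Felt marker, 11 x 130 x 14 mm, lying on the bench in front of the recorder; bystander. Origin at the centre of its underside.
- timer: Flat lab timer, 60 x 66 x 18 mm, on the bench to the right of the drum; bystander. Origin at the centre of its underside.
- amber_bottle: Amber bottle with a cap, 60 mm diameter, 126 mm high, on the bench behind the drum; bystander. Origin at the centre of its underside.
- amber_jar: Small amber jar with a ribbed white cap, 32 mm diameter, 59 mm high, behind the recorder; bystander. Origin at the centre of its underside.
- petri_dish: Clear petri dish, 68 mm diameter, 15 mm high, behind the recorder; bystander. Origin at the centre of its underside.
- beaker: Clear glass beaker, 63 mm diameter, 76 mm high, to the left of the recorder; bystander. Origin at the centre of its underside.

How it is judged:
At the end, for the whole second after the job is handed in: The key rests between 8.25 and 9.5 rad of winding, held by its click, with the pointer (one third of that) in the full band of 2.75 to 3.17 rad (value of joint winding_key between 8.25 and 9.5 rad and velocity of joint winding_key between -0.1 and 0.1 rad/s); the robot touches nothing.
It fails at once if The robot presses on a pen arm (over 2 N) (contact force between any of the fingers, the arm and pens above 2 N).
It fails at once if A thing standing round the recorder is shifted by more than 30 mm or knocked over (distance of any of marker, timer, amber_bottle, amber_jar, petri_dish, beaker from where it was at the start of the episode above 0.03 m or angle between any of amber_bottle, amber_jar, beaker's own z axis and vertical above 0.4 rad).
It also fails if it takes over 67 s, if anything falls off the work surface, if the arm or the gripper's body presses on something with over 40 N, if the wrist force passes 120 N, or if a joint passes its speed limit or range.

## Working session

There is one attempt and no reset: what is moved stays moved. The work goes in short steps, Python scripts to look and compute and a tool call to move; the robot and the scene stay as the last step left them, time stands still between calls to the robot, and variables do not carry over. Pictures are saved under pics/ and viewed, and the job is handed in when it is done.

Besides the shell and the picture viewer there is one more tool, called after "Request:" as name(argument=value, ...) on one line, values as JSON. arm_command: Moves the arm, as the interface text tells. Its arguments: {"type":"object","properties":{"steps":{"type":"array"},"grip_force":{"type":"number"}},"required":["steps"]}

```bash
mkdir -p pics; ls
python3 - <<'E'
from bench import env
import cv2
s=env.get_state()
for k,v in s.items(): print(k,v)
for n in ["scene","top","wrist"]:
    f=env.grab_frame(n); cv2.imwrite(f"pics/{n}0.png",f["color"][:,:,::-1])
    import numpy as np; np.savez(f"{n}0.npz",**f)
    print(n,f["mtx"].round(1).tolist(),(-f["R"].T@f["t"]).round(3), f["R"].round(3).tolist())
E
```

```text
pics
time_s 0.0
joint_pos [ 9.79901103e-01  2.45821658e-01  1.55904378e+00  2.35946479e-05
  1.33868894e+00 -1.74095621e-01]
joint_vel [ 9.98960356e-04 -9.33092698e-05  1.22263726e-03 -8.81790116e-04
 -1.79112610e-05  1.30946273e-03]
effort [ 2.18855290e-03 -4.29500020e+01 -3.26139700e+01  5.81803405e-06
  5.15165651e-03  2.21595499e-06]
eef_pos [0.26300209 0.59416107 0.40355913]
tcp_rot [-6.49830740e-01 -3.07287855e+00  2.84465229e-03]
wrist_force [0.31991382 0.24030584 0.13366713]
ft_torque [0.00734306 0.01985205 0.04371841]
width 0.08538658574066492
scene [[499.9, 0.0, 264.6], [0.0, 499.9, 189.8], [0.0, 0.0, 1.0]] [0.389 0.908 0.857] [[-0.965, -0.262, 0.01], [-0.188, 0.666, -0.722], [0.183, -0.699, -0.692]]
top [[416.0, 0.0, 252.1], [0.0, 416.0, 187.7], [0.0, 0.0, 1.0]] [0.514 0.152 1.094] [[-0.009, -0.999, -0.035], [-0.998, 0.012, -0.069], [0.069, 0.035, -0.997]]
wrist [[316.8, 0.0, 254.7], [0.0, 316.8, 191.8], [0.0, 0.0, 1.0]] [0.2   0.621 0.373] [[0.405, 0.914, -0.002], [0.881, -0.389, 0.269], [0.246, -0.11, -0.963]]
```

View pics/top0.png

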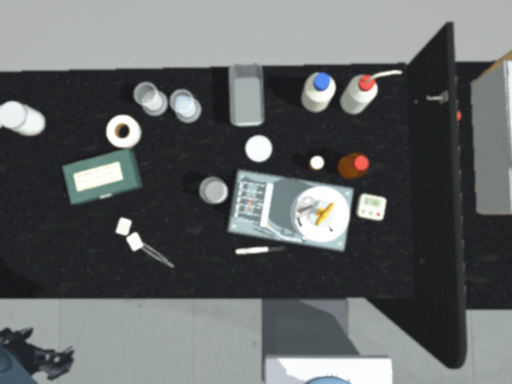

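View pics/scene0.png

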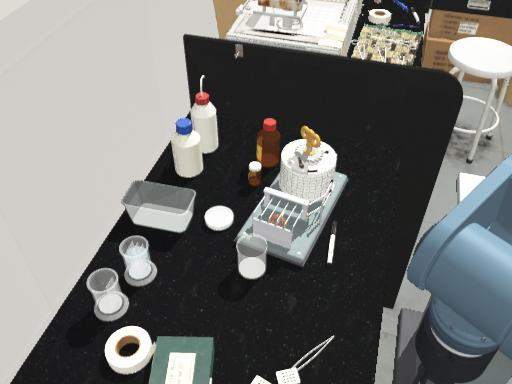

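Run:
```python
import cv2
a=cv2.imread("pics/top0.png"); print(a.shape)
cv2.imwrite("pics/top0z.png",cv2.resize(a[130:290,150:350],None,fx=4,fy=4,interpolation=cv2.INTER_CUBIC)[:600,:])
```

```text
(384, 512, 3)
```

View zoom.

Run:
```python
import cv2
a=cv2.imread("pics/top0.png")
cv2.imwrite("pics/top0z2.png",cv2.resize(a[160:260,220:360],None,fx=5.7,fy=5.7,interpolation=cv2.INTER_CUBIC))
a=cv2.imread("pics/scene0.png")
cv2.imwrite("pics/scene0z.png",cv2.resize(a[110:270,225:365],None,fx=3.7,fy=3.7,interpolation=cv2.INTER_CUBIC))
```

```text
(no output)
```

View pics/top0z2.png

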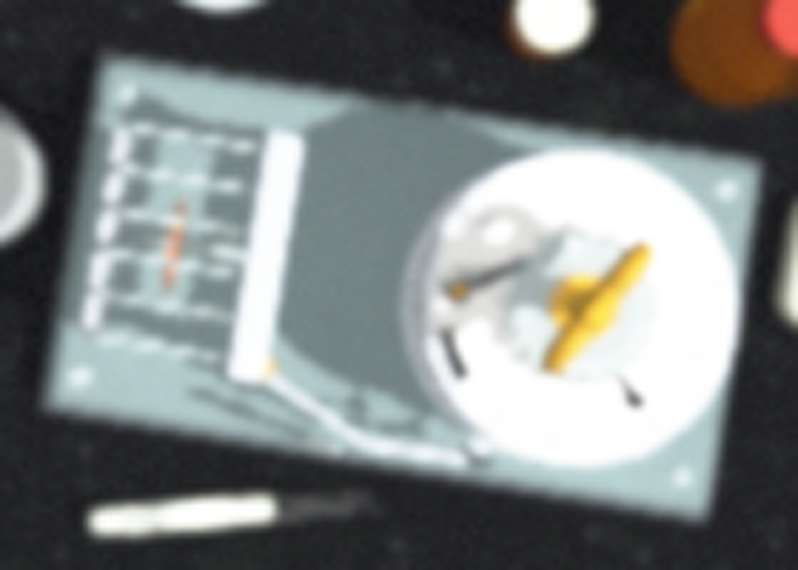

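View pics/scene0z.png

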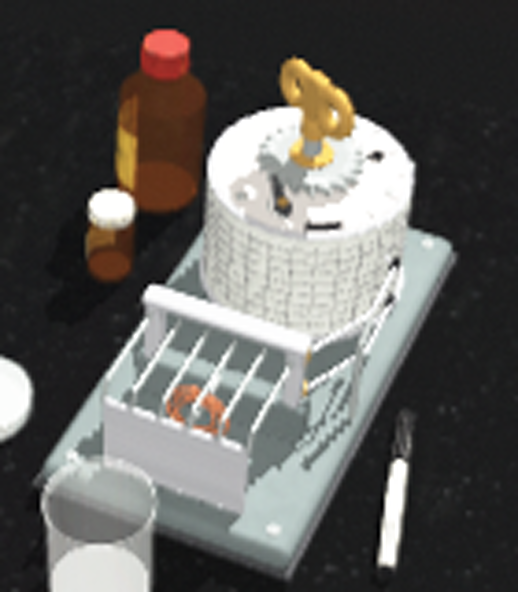

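```bash
cat > h.py <<'E'
import numpy as np
def bp(f,uv,z):
    uv=np.atleast_2d(uv).astype(float)
    K,R,t=f["mtx"],f["R"],f["t"]
    d=(np.linalg.inv(K)@np.c_[uv,np.ones(len(uv))].T).T@R
    c=-R.T@t
    return c+d*((z-c[2])/d[:,2])[:,None]
def pj(f,X):
    X=np.atleast_2d(X); c=X@f["R"].T+f["t"]; p=c@f["mtx"].T
    return p[:,:2]/p[:,2:]
E
python3 - <<'E'
from h import *
f=dict(np.load("top0.npz"))
z=lambda p:np.array(p)/5.7-0.5+0.5/5.7+[220,160]
C=bp(f,z([(105,55),(760,158),(708,520),(45,408)]),.024)[:,:2]
loc=np.array([[80,218],[80,-82],[-80,-82],[-80,218]])/1000.
# rigid fit
a=loc-loc.mean(0);b=C-C.mean(0)
yaw=np.arctan2((a[:,0]*b[:,1]-a[:,1]*b[:,0]).sum(),(a*b).sum())
Rm=np.array([[np.cos(yaw),-np.sin(yaw)],[np.sin(yaw),np.cos(yaw)]])
o=C.mean(0)-Rm@loc.mean(0)
print("yaw",np.degrees(yaw),"o",o,"res mm",((loc@Rm.T+o-C)*1000).round(1).tolist())
W=bp(f,z([(550,367),(643,247)]),.185)[:,:2];print("wing",W,W.mean(0),np.degrees(np.arctan2(*(W[1]-W[0])[::-1])))
P=bp(f,z((634,400)),.118)[0,:2];d=P-o;print("tip",P,np.hypot(*d));
p=-np.arctan2(d[1],d[0])+yaw-np.radians(70);print("pointer",p,"key",3*p, "wing yaw pred",np.degrees(yaw-3*p)%180-180)
B=bp(f,z((452,353)),.118)[0,:2];d=B-o;print("band",np.hypot(*d),(-np.arctan2(d[1],d[0])+yaw-np.radians(70))%6.283)
# overlays
import cv2
im=cv2.imread("pics/top0.png");S=4
im=cv2.resize(im[150:270,210:370],None,fx=S,fy=S,interpolation=cv2.INTER_CUBIC)
def dr(X,c,close=False):
    q=((pj(f,X)-[210,150]+.5)*S*16).astype(np.int32);cv2.polylines(im,[q],close,c,1,cv2.LINE_AA,4)
tt=np.linspace(0,6.283,60)
for zz,r in((.117,.064),(.129,.034)): dr(np.c_[o[0]+r*np.cos(tt),o[1]+r*np.sin(tt),tt*0+zz],(0,0,255))
dr(np.c_[loc@Rm.T+o,np.ones(4)*.024],(0,255,0),True)
wy=yaw-3*p
for zz in(.172,):
  dr(np.array([[o[0]+s*.033*np.cos(wy),o[1]+s*.033*np.sin(wy),zz] for s in(-1,1)]),(255,0,0))
cv2.imwrite("pics/ov0.png",im)
E
```

```text
yaw -9.833954132614533 o [0.51893165 0.0247805 ] res mm [[-0.8, 0.9], [-1.7, -0.6], [1.6, -0.4], [0.9, 0.1]]
wing [[0.49595469 0.04539561]
 [0.54117117 0.00925353]] [0.51856293 0.02732457] -38.63576424063776
tip [0.48098209 0.00378893] 0.043368358265710893
pointer 1.242973533462103 key 3.728920600386309 wing yaw pred -43.48536667413907
band 0.05560030506169858 2.9848634411016883
```

View pics/ov0.png

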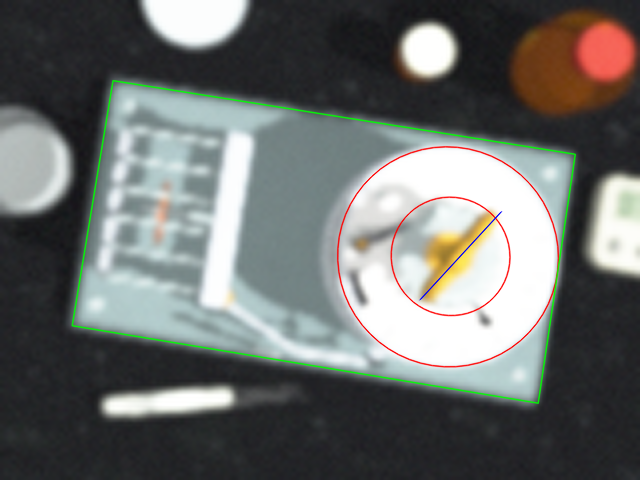

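Request:
arm_command(steps=[[[85, 256, -567, 6, 0, 0, -17], [85, 256, -567, 6, 0, 0, -17], [85, 256, -567, 6, 0, 0, -17], [85, 256, -567, 6, 0, 0, -17], [85, 256, -567, 6, 0, 0, -17], [85, 256, -567, 6, 0, 0, -17], [85, 256, -567, 6, 0, 0, -17], [85, 256, -567, 6, 0, 0, -17], [85, 256, -567, 6, 0, 0, -17], [85, 256, -567, 6, 0, 0, -17], [85, 256, -567, 6, 0, 0, -17], [85, 256, -567, 6, 0, 0, -17]]])

```text
time_s: 1.35
eef_pos: [0.5103, 0.0455, 0.4104]
tcp_rot: [1.097, 2.944, 0.0]
wrist_force: [1.3, 1.1, -0.2]
width: 0.0849
```

Request:
arm_command(steps=[[[85, 0, 0, 0, 0, 0, 0], [85, 0, 0, 0, 0, 0, 0]]])

```text
time_s: 1.55
eef_pos: [0.5102, 0.0466, 0.4101]
tcp_rot: [-1.1, -2.941, -0.0]
wrist_force: [-0.6, 0.5, 0.0]
width: 0.0846
```

```bash
cat >> h.py <<'E'
import cv2
def snap(n,tag):
    from bench import env
    f=env.grab_frame(n); cv2.imwrite(f"pics/{n}_{tag}.png",cv2.resize(f["color"][:,:,::-1],None,fx=1.5,fy=1.5,interpolation=cv2.INTER_CUBIC)); np.savez(f"{n}_{tag}.npz",**f); return f
def st():
    from bench import env
    from scipy.spatial.transform import Rotation as Ro
    s=env.get_state(); M=Ro.from_rotvec(s["tcp_rot"]).as_matrix()
    print("t",s["time_s"],"eef",s["eef_pos"].round(4),"yawY",np.degrees(np.arctan2(M[1,1],M[0,1])).round(2),"z",M[:,2].round(3),"j",np.degrees(s["joint_pos"]).round(1),"F",s["wrist_force"].round(1),"T",s["ft_torque"].round(2),"w",s["width"])
E
python3 - <<'E'
from h import *
st();f=snap("wrist","1")
E
```

```text
t 1.55 eef [0.5102 0.0466 0.4101] yawY 48.98 z [-0.001  0.    -1.   ] j [ -7.5  -5.  108.9   0.   76.2 -56.5] F [-0.6  0.5  0. ] T [ 0.03  0.01 -0.05] w 0.08459019686084882
```

View pics/wrist_1.png

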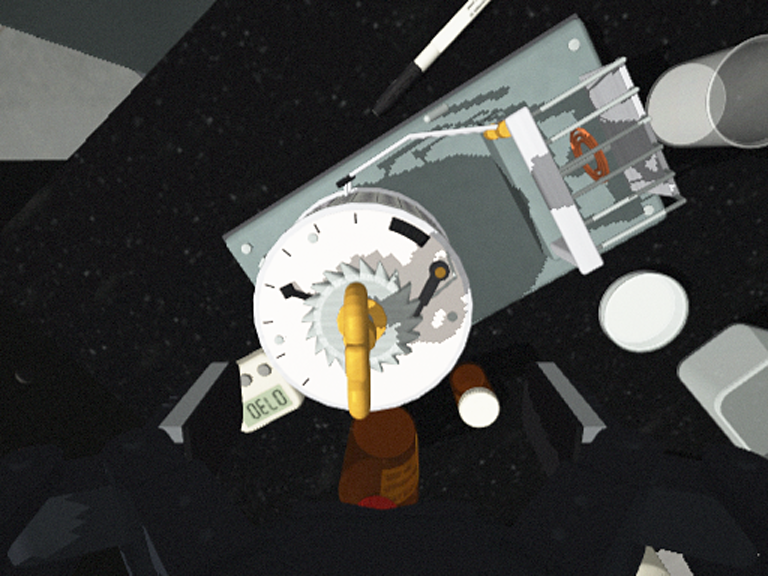

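Run:
```python
from h import *
from scipy.optimize import least_squares
f=dict(np.load("wrist_1.npz"));print((-f["R"].T@f["t"]).round(3))
v=lambda p:(np.array(p)+.5)/1.5-.5
q=v([(254,305),(473,310),(360,411),(363,203),(285,234),(440,238),(443,385),(282,378)])
X=bp(f,q,.117)[:,:2]
r=least_squares(lambda p:np.hypot(*(X-p[:2]).T)-.064,[.519,.027]);o=r.x;print("axis",o,(r.fun*1000).round(1))
C=bp(f,v([(225,235),(577,15)]),.024)[:,:2]; e=C[1]-C[0]; yaw=np.arctan2(-e[0],e[1]);print("yaw edge",np.degrees(yaw),np.hypot(*e))
for n,p in(("tip",(282,291)),("band",(408,232))):
    P=bp(f,v(p),.118)[0,:2];d=P-o;print(n,np.hypot(*d),(-np.arctan2(d[1],d[0])+yaw-np.radians(70))%6.283)
im=cv2.imread("pics/wrist_1.png")
def dr(X,c,close=True):
    qq=((pj(f,X)+.5)*1.5*16).astype(np.int32);cv2.polylines(im,[qq],close,c,1,cv2.LINE_AA,4)
tt=np.linspace(0,6.283,60)
for zz,rr in((.117,.064),(.129,.034)): dr(np.c_[o[0]+rr*np.cos(tt),o[1]+rr*np.sin(tt),tt*0+zz],(0,0,255))
for wy,c in ((-38,(255,0,0)),(-42,(0,255,0))):
  w=np.radians(wy);dr(np.array([[o[0]+s*.033*np.cos(w),o[1]+s*.033*np.sin(w),z] for s,z in((-1,.155),(-1,.189),(1,.189),(1,.155))]),c)
cv2.imwrite("pics/ov1.png",im[150:450,200:500].repeat(2,0).repeat(2,1))
```

```text
[0.458 0.091 0.38 ]
axis [0.51849716 0.02368744] [-0.3 -0.3 -1.4  0.6  0.3 -1.5  1.6  0. ]
yaw edge -10.212406559782302 0.2897583579467682
tip 0.04884159898830378 1.1964825625737987
band 0.05494569083816621 2.9323411379154276
```

View pics/ov1.png

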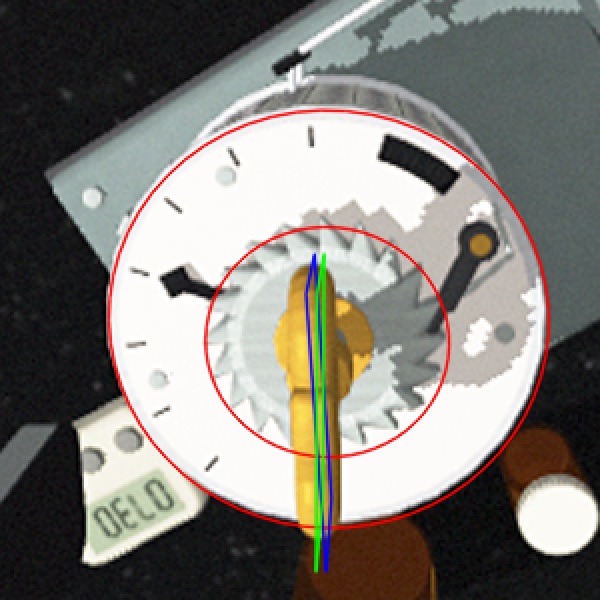

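Request:
arm_command(steps=[[[85, 8.5, -22, 0, 0, 0, 0.5], [85, 8.5, -22, 0, 0, 0, 0.5], [85, 8.5, -22, -30, 0, 0, 0.5], [85, 8.5, -22, -60, 0, 0, 0.5], [85, 8.5, -22, -84, 0, 0, 0.5], [85, 8.5, -22, -84, 0, 0, 0.5]]])

```text
time_s: 2.2
eef_pos: [0.5166, 0.0274, 0.3227]
tcp_rot: [-1.079, -2.942, 0.002]
wrist_force: [-0.6, -0.2, 0.1]
width: 0.0848
```

Run:
```python
from h import *
st();f=snap("wrist","2")
```

```text
t 2.2 eef [0.5166 0.0274 0.3227] yawY 49.73 z [-0.008  0.002 -1.   ] j [ -9.5   1.6 112.2   0.   66.7 -59.3] F [-0.6 -0.2  0.1] T [ 0.02  0.04 -0.03] w 0.08475381042777724
```

View pics/wrist_2.png

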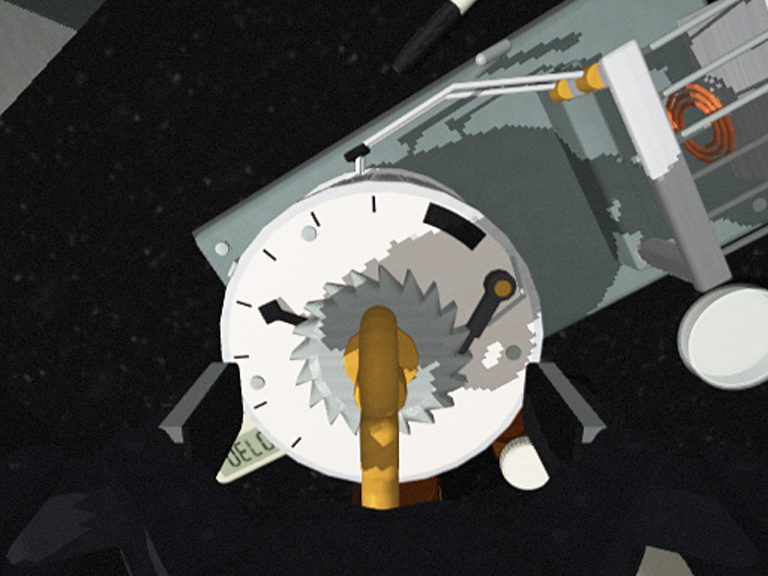

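Request:
arm_command(steps=[[[85, 0, 0, 2, 0, 0, 0], [40, 0, 0, 2, 0, 0, 0], [20, 0, 0, 2, 0, 0, 0], [0, 0, 0, 2, 0, 0, 0], [0, 0, 0, 2, 0, 0, 0], [0, 0, 0, 2, 0, 0, 0], [0, 0, 0, 2, 0, 0, 0], [0, 0, 0, 2, 0, 0, 0]]], grip_force=60)

```text
time_s: 3.05
eef_pos: [0.5182, 0.025, 0.3288]
tcp_rot: [-1.083, -2.947, 0.004]
wrist_force: [-5.3, -4.3, 3.9]
width: 0.0092
```

Run:
```python
from h import *
st();f=snap("wrist","3")
```

```text
t 3.05 eef [0.5182 0.025  0.3288] yawY 49.64 z [-0.002 -0.002 -1.   ] j [-9.800e+00  1.300e+00  1.118e+02 -1.000e-01  6.710e+01 -5.930e+01] F [-5.3 -4.3  3.9] T [-0.52  0.7   0.11] w 0.009178543622506271
```

View pics/wrist_3.png

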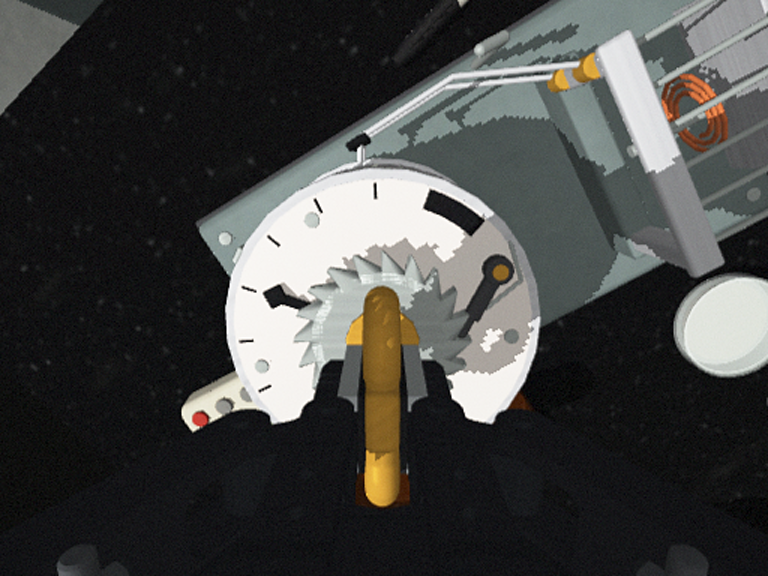

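Request:
arm_command(steps=[[[0, -0.5, -0.4, 0, 0, 0, -3], [0, -0.5, -0.4, 0, 0, 0, -8], [0, -0.5, -0.4, 0, 0, 0, -14], [0, -0.5, -0.4, 0, 0, 0, -20], [0, -0.5, -0.4, 0, 0, 0, -26], [0, -0.5, -0.4, 0, 0, 0, -32], [0, -0.5, -0.4, 0, 0, 0, -38], [0, -0.5, -0.4, 0, 0, 0, -44], [0, -0.5, -0.4, 0, 0, 0, -50], [0, -0.5, -0.4, 0, 0, 0, -55], [0, -0.5, -0.4, 0, 0, 0, -58], [0, -0.5, -0.4, 0, 0, 0, -60]]])

```text
time_s: 4.3
eef_pos: [0.5179, 0.0248, 0.3287]
tcp_rot: [2.414, 2.01, -0.002]
wrist_force: [-2.4, -1.4, 3.7]
width: 0.0091
```

Run:
```python
from h import *
st();f=snap("wrist","4")
```

```text
t 4.3 eef [0.5179 0.0248 0.3287] yawY -10.45 z [-0.001 -0.001 -1.   ] j [-9.800e+00  1.200e+00  1.119e+02 -1.000e-01  6.700e+01  7.000e-01] F [-2.4 -1.4  3.7] T [-0.25  0.33  0.16] w 0.009114440359063973
```

View pics/wrist_4.png

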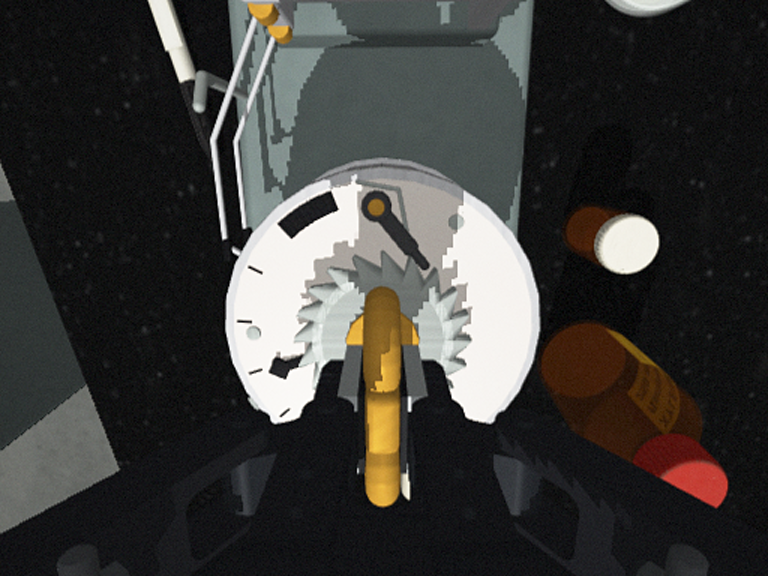

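Request:
arm_command(steps=[[[0, 0, 0, 0, 0, 0, -5], [0, 0, 0, 0, 0, 0, -11], [0, 0, 0, 0, 0, 0, -17], [0, 0, 0, 0, 0, 0, -23], [0, 0, 0, 0, 0, 0, -29], [0, 0, 0, 0, 0, 0, -35], [0, 0, 0, 0, 0, 0, -41], [0, 0, 0, 0, 0, 0, -47], [0, 0, 0, 0, 0, 0, -53], [0, 0, 0, 0, 0, 0, -59], [0, 0, 0, 0, 0, 0, -65], [0, 0, 0, 0, 0, 0, -70]]])

```text
time_s: 5.55
eef_pos: [0.5179, 0.0249, 0.3288]
tcp_rot: [3.13, 0.259, -0.002]
wrist_force: [-3.8, -2.8, 3.2]
width: 0.009
```

Request:
arm_command(steps=[[[0, 0, 0, 0, 0, 0, -5], [0, 0, 0, 0, 0, 0, -11], [0, 0, 0, 0, 0, 0, -17], [0, 0, 0, 0, 0, 0, -23], [0, 0, 0, 0, 0, 0, -29], [0, 0, 0, 0, 0, 0, -35], [0, 0, 0, 0, 0, 0, -41], [0, 0, 0, 0, 0, 0, -47], [0, 0, 0, 0, 0, 0, -53], [0, 0, 0, 0, 0, 0, -59], [0, 0, 0, 0, 0, 0, -65], [0, 0, 0, 0, 0, 0, -70]]])

```text
time_s: 6.75
eef_pos: [0.5179, 0.0249, 0.3287]
tcp_rot: [2.712, -1.583, -0.001]
wrist_force: [-3.8, -2.3, 2.6]
width: 0.0095
```

Run:
```python
from h import *
st();f=snap("wrist","5")
```

```text
t 6.75 eef [0.5179 0.0249 0.3287] yawY -150.53 z [-0.001 -0.001 -1.   ] j [-9.800e+00  1.200e+00  1.119e+02 -1.000e-01  6.700e+01  1.408e+02] F [-3.8 -2.3  2.6] T [-0.29  0.48  0.14] w 0.009483717745678608
```

View pics/wrist_5.png

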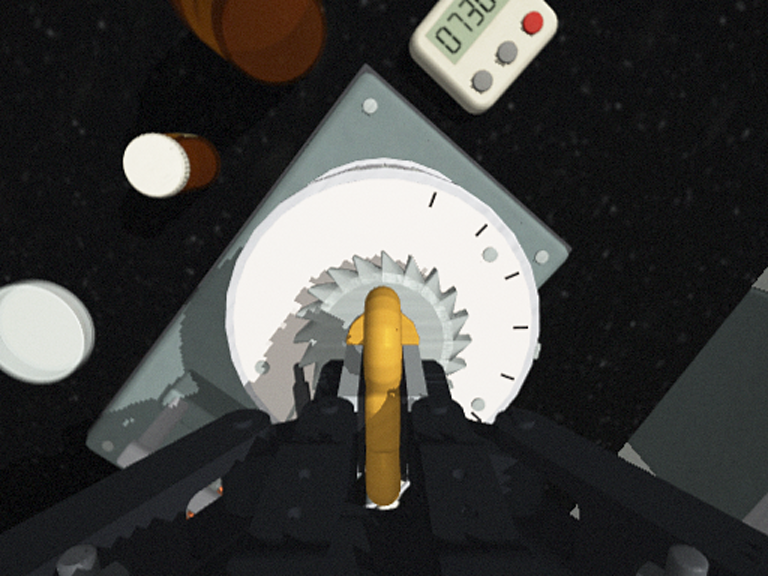

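Request:
arm_command(steps=[[[20, 0, 0, 0, 0, 0, 0], [60, 0, 0, 0, 0, 0, 0], [85, 0, 0, 0, 0, 0, 0], [85, 0, 0, 0, 0, 0, 0], [85, 0, 0, 0, 0, 0, 0], [85, 0, 0, 30, 0, 0, 0], [85, 0, 0, 75, 0, 0, 0], [85, 0, 0, 85, 0, 0, 8], [85, 0, 0, 85, 0, 0, 16], [85, 0, 0, 85, 0, 0, 24], [85, 0, 0, 85, 0, 0, 32], [85, 0, 0, 85, 0, 0, 40]]])

```text
time_s: 8.0
eef_pos: [0.518, 0.0252, 0.4135]
tcp_rot: [-3.094, 0.546, -0.0]
wrist_force: [0.4, 0.0, 0.7]
width: 0.085
```

Request:
arm_command(steps=[[[85, 0, 0, 0, 0, 0, 8], [85, 0, 0, 0, 0, 0, 16], [85, 0, 0, 0, 0, 0, 24], [85, 0, 0, 0, 0, 0, 32], [85, 0, 0, 0, 0, 0, 40], [85, 0, 0, 0, 0, 0, 48], [85, 0, 0, 0, 0, 0, 56], [85, 0, 0, 0, 0, 0, 64], [85, 0, 0, 0, 0, 0, 72], [85, 0, 0, 0, 0, 0, 80], [85, 0, 0, 0, 0, 0, 85], [85, 0, 0, 0, 0, 0, 90]]])

```text
time_s: 9.2
eef_pos: [0.518, 0.0252, 0.4134]
tcp_rot: [-2.576, -1.798, -0.0]
wrist_force: [0.7, 0.8, -0.2]
width: 0.0851
```

Request:
arm_command(steps=[[[85, 0, 0, 0, 0, 0, 8], [85, 0, 0, 0, 0, 0, 16], [85, 0, 0, 0, 0, 0, 24], [85, 0, 0, 0, 0, 0, 32], [85, 0, 0, 0, 0, 0, 40], [85, 0, 0, 0, 0, 0, 48], [85, 0, 0, 0, 0, 0, 55], [85, 0, 0, 0, 0, 0, 60], [85, 0, 0, 0, 0, 0, 60]]])

```text
time_s: 10.1
eef_pos: [0.518, 0.0252, 0.4134]
tcp_rot: [-1.337, -2.843, -0.0]
wrist_force: [1.0, -0.1, 0.0]
width: 0.0848
```

Run:
```python
from h import *
st();f=snap("wrist","6")
```

```text
t 10.1 eef [0.518  0.0252 0.4134] yawY 39.62 z [-0.  0. -1.] j [ -9.8  -4.2 107.8   0.   76.4 -49.4] F [ 1.  -0.1  0. ] T [-0.   -0.05  0.01] w 0.08476321398247924
```

View pics/wrist_6.png

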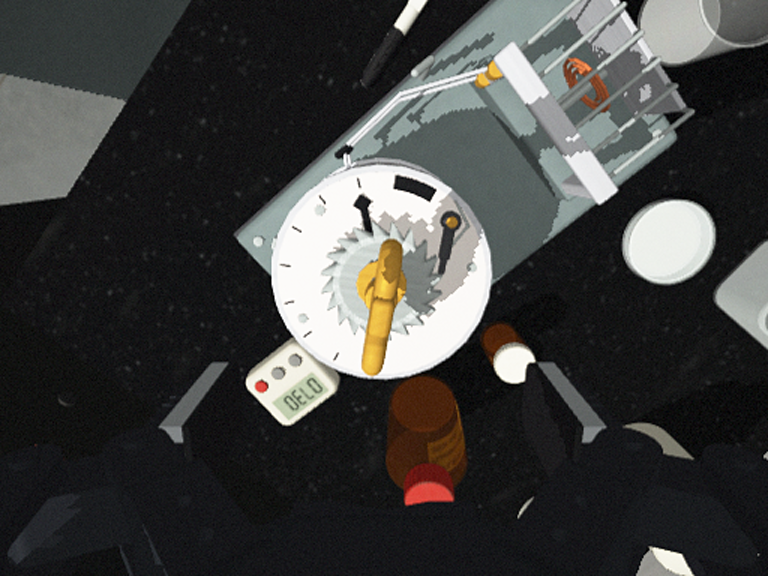

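```bash
cat > meas.py <<'E'
from h import *
from scipy.optimize import least_squares
def meas(tag,rim,tip,band,wing):
    f=dict(np.load(f"wrist_{tag}.npz"))
    v=lambda p:(np.array(p)+.5)/1.5-.5
    X=bp(f,v(rim),.117)[:,:2]
    r=least_squares(lambda p:np.hypot(*(X-p[:2]).T)-.064,[.519,.027]);o=r.x;print("axis",o,(r.fun*1000).round(1))
    a={}
    for n,p in(("tip",tip),("band",band)):
        P=bp(f,v(p),.118)[0,:2];d=P-o;a[n]=-np.arctan2(d[1],d[0]);print(n,np.hypot(*d))
    ptr=2.96-(a["band"]-a["tip"])%6.283;print("pointer",ptr,"key",3*ptr,"wing pred",np.degrees(np.radians(-10.1)-3*ptr)%180)
    W=bp(f,v(wing),.189)[:,:2];d=W[0]-W[1];print("wing mid",W.mean(0),"yaw",np.degrees(np.arctan2(d[1],d[0]))%180)
E
python3 - <<'E'
from meas import *
meas("6",[(271,273),(492,273),(381,380),(382,165),(300,199),(465,200)],(360,200),(415,189),[(390,242),(374,372)])
meas("1",[(254,305),(473,310),(360,411),(363,203),(285,234),(440,238),(443,385),(282,378)],(282,291),(408,232),[(354,285),(358,415)])
E
```

```text
axis [0.5176596  0.02381779] [-0.2 -0.4  0.1 -0.2  0.1  0.4]
tip 0.04668943434290045
band 0.054239605309487404
pointer 2.3588584212894586 key 7.076575263868376 wing pred 124.44210397366516
wing mid [0.5144375 0.027806 ] yaw 122.94365742231331
axis [0.51849716 0.02368744] [-0.3 -0.3 -1.4  0.6  0.3 -1.5  1.6  0. ]
tip 0.04884159898830378
band 0.05494569083816621
pointer 1.224141424658371 key 3.672424273975113 wing pred 139.4855885198305
wing mid [0.51258196 0.02825627] yaw 139.78189815601544
```

Request:
arm_command(steps=[[[85, -0.5, -0.5, 0, 0, 0, -6], [85, -0.5, -0.5, -30, 0, 0, -6], [85, -0.5, -0.5, -60, 0, 0, -6], [85, -0.5, -0.5, -86, 0, 0, -6], [85, -0.5, -0.5, -86, 0, 0, -6], [85, -0.5, -0.5, -86, 0, 0, -6], [40, -0.5, -0.5, -86, 0, 0, -6], [20, -0.5, -0.5, -86, 0, 0, -6], [0, -0.5, -0.5, -86, 0, 0, -6], [0, -0.5, -0.5, -86, 0, 0, -6], [0, -0.5, -0.5, -86, 0, 0, -6], [0, -0.5, -0.5, -86, 0, 0, -6]]])

```text
time_s: 11.35
eef_pos: [0.5177, 0.0245, 0.3279]
tcp_rot: [1.486, 2.767, 0.0]
wrist_force: [-0.6, -1.0, 1.8]
width: 0.0093
```

Request:
arm_command(steps=[[[0, 0, 0, 0, 0, 0, 0], [0, 0, 0, 0, 0, 0, 0]]])

```text
time_s: 11.55
eef_pos: [0.5177, 0.0246, 0.3279]
tcp_rot: [1.483, 2.769, -0.0]
wrist_force: [0.9, -0.9, 3.3]
width: 0.0093
```

Run:
```python
from h import *
st();f=snap("wrist","7")
```

```text
t 11.55 eef [0.5177 0.0246 0.3279] yawY 33.66 z [ 0.001 -0.    -1.   ] j [ -9.8   1.2 111.9  -0.   66.8 -43.5] F [ 0.9 -0.9  3.3] T [-0.14 -0.06  0.18] w 0.009309412787830831
```

View pics/wrist_7.png

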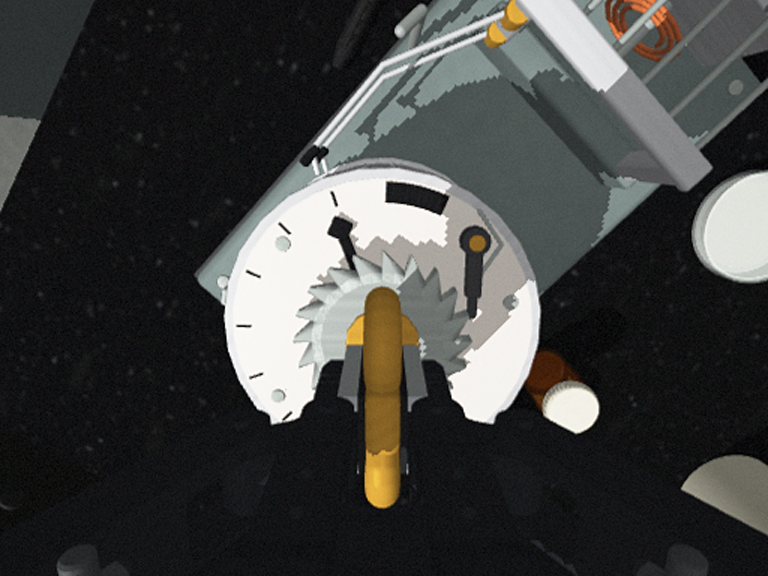

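Request:
arm_command(steps=[[[0, 0, 0, 0, 0, 0, -4], [0, 0, 0, 0, 0, 0, -9], [0, 0, 0, 0, 0, 0, -15], [0, 0, 0, 0, 0, 0, -21], [0, 0, 0, 0, 0, 0, -27], [0, 0, 0, 0, 0, 0, -33], [0, 0, 0, 0, 0, 0, -39], [0, 0, 0, 0, 0, 0, -45], [0, 0, 0, 0, 0, 0, -51], [0, 0, 0, 0, 0, 0, -55], [0, 0, 0, 0, 0, 0, -58], [0, 0, 0, 0, 0, 0, -60]]])

```text
time_s: 12.8
eef_pos: [0.5176, 0.0246, 0.3279]
tcp_rot: [2.67, 1.655, -0.0]
wrist_force: [-0.9, -0.6, 3.7]
width: 0.0092
```

Request:
arm_command(steps=[[[0, 0, 0, 0, 0, 0, -4], [0, 0, 0, 0, 0, 0, -9], [0, 0, 0, 0, 0, 0, -15], [0, 0, 0, 0, 0, 0, -21], [0, 0, 0, 0, 0, 0, -27], [0, 0, 0, 0, 0, 0, -33], [0, 0, 0, 0, 0, 0, -39], [0, 0, 0, 0, 0, 0, -45], [0, 0, 0, 0, 0, 0, -50], [0, 0, 0, 0, 0, 0, -53], [0, 0, 0, 0, 0, 0, -54], [0, 0, 0, 0, 0, 0, -54]]])

```text
time_s: 14.0
eef_pos: [0.5176, 0.0246, 0.3279]
tcp_rot: [3.13, 0.265, -0.0]
wrist_force: [-2.7, -0.9, 5.6]
width: 0.009
```

Run:
```python
from h import *
st();f=snap("wrist","8")
```

```text
t 14.0 eef [0.5176 0.0246 0.3279] yawY -80.32 z [-0. -0. -1.] j [ -9.8   1.2 111.9  -0.   66.8  70.5] F [-2.7 -0.9  5.6] T [-0.22  0.32  0.13] w 0.009032265722303008
```

View pics/wrist_8.png

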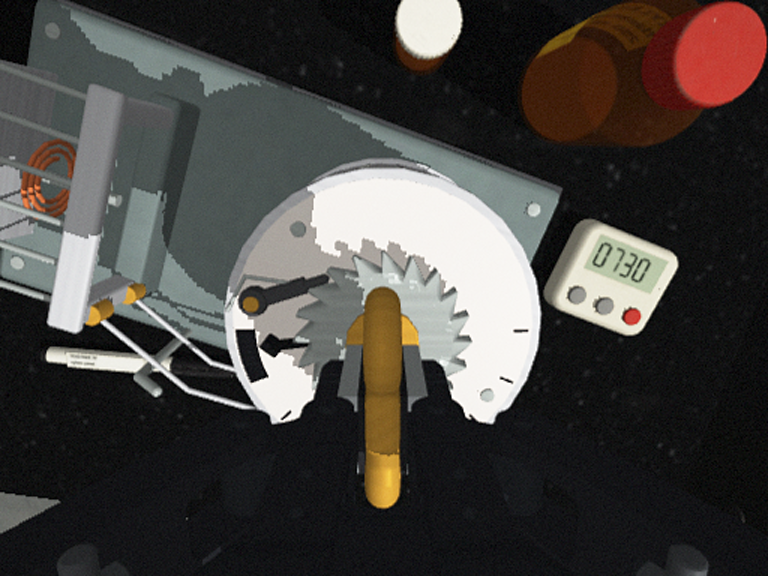

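The pointer tip, near (262,345), points into the middle of the band at (252,355). I'll let go and lift.

Request:
arm_command(steps=[[[20, 0, 0, 0, 0, 0, 0], [60, 0, 0, 0, 0, 0, 0], [85, 0, 0, 0, 0, 0, 0], [85, 0, 0, 0, 0, 0, 0], [85, 0, 0, 0, 0, 0, 0], [85, 0, 0, 30, 0, 0, 0], [85, 0, 0, 70, 0, 0, 0], [85, 0, 0, 95, 0, 0, 0], [85, 0, 0, 95, 0, 0, 0], [85, 0, 0, 95, 0, 0, 0]]])

```text
time_s: 15.05
eef_pos: [0.5175, 0.0247, 0.4226]
tcp_rot: [3.13, 0.263, 0.001]
wrist_force: [-0.4, -0.2, -1.4]
width: 0.0852
```

Run:
```python
from h import *
st();f=snap("wrist","9")
```

```text
t 15.05 eef [0.5175 0.0247 0.4226] yawY -80.38 z [ 0.001 -0.    -1.   ] j [ -9.8  -4.8 107.4   0.   77.4  70.6] F [-0.4 -0.2 -1.4] T [-0.   -0.    0.01] w 0.08523594100634538
```

View pics/wrist_9.png

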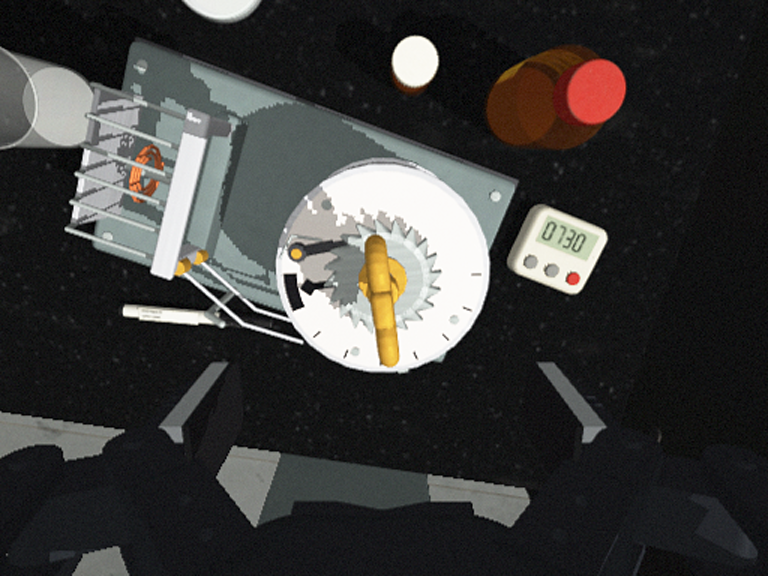

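Run:
```python
from meas import *
meas("9",[(276,268),(490,266),(383,372),(383,164),(303,197),(462,197)],(303,287),(293,292),[(375,236),(390,365)])
f=snap("wrist","10");a=cv2.imread("pics/wrist_9.png").astype(int);b=cv2.imread("pics/wrist_10.png").astype(int)
print("motion diff in drum",np.abs(a-b)[160:380,270:495].mean())
```

```text
axis [0.51701579 0.02361686] [-0.4 -0.2 -0.3 -0.4  0.3 -0. ]
tip 0.048384843779752114
band 0.05498118095390295
pointer -3.2847770230122046 key -9.854331069036615 wing pred 14.511580180438727
wing mid [0.52147202 0.02450692] yaw 15.98858773074167
motion diff in drum 8.740208754208755
```

Run:
```python
from h import *
fs=[snap("wrist",str(i))["color"].astype(int) for i in (11,12,13)]
sl=np.s_[107:253,180:330]
bg=np.s_[20:100,300:400]
for i in(0,1): d=np.abs(fs[i]-fs[i+1]);print(d[sl].mean(),d[bg].mean())
st()
```

```text
2.9520243531202435 4.081833333333333
2.9682800608828006 4.029583333333333
t 15.3 eef [0.5173 0.0247 0.421 ] yawY -80.38 z [-0.003  0.    -1.   ] j [ -9.8  -4.7 107.5   0.   77.4  70.6] F [ 0.8 -0.9 -0.2] T [-0.03 -0.04  0.01] w 0.08495784600950926
```

View pics/wrist_13.png

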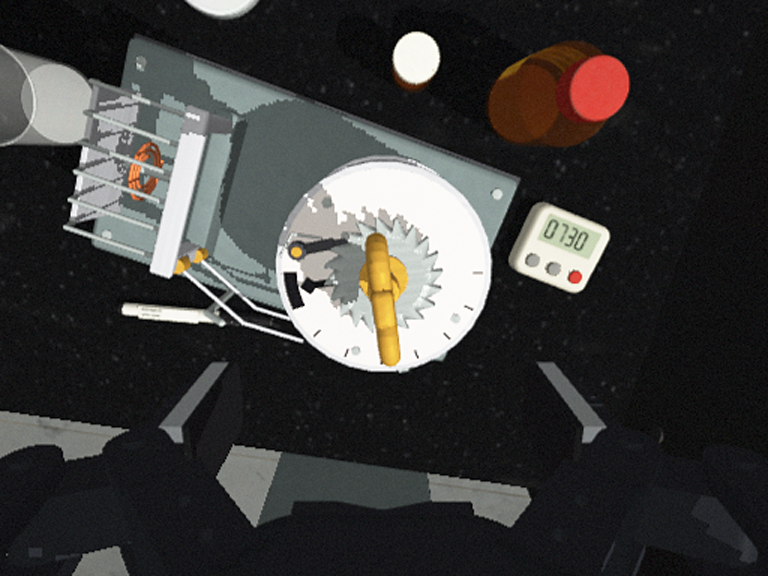

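The key is at rest: the frames differ only by sensor noise. The pointer at (303,286) points into the band at (293,290), and the gripper is clear of everything.

```bash
python3 -c "
from bench import env
print(env.finish_job())"
```

```text
the job is handed in; nothing more can be done
None
```

The clockwork is wound into the full band and the job is handed in. `finish_job` gave no verdict, as expected.

- **Winding:** I took the key across its wing from above at 60 N and turned it clockwise in two part-turns of about 200° and 114°. In between I let go, lifted and took hold again. The key went from about 3.67 rad to about 9.08 rad, then settled back onto its click when released.
- **Final position:** The pointer reads about 3.00 rad, so the key is at about 8.99 rad. The wing's own yaw gives about 8.97 rad. Both are inside the 8.25 to 9.5 rad band.
- **At rest and clear:** The last three frames differed only by sensor noise. The gripper is open and about 95 mm above where it held the key, with wrist force around 1 N.
- **Forces and surroundings:** The highest wrist force I read was about 8 N, well under the 120 N limit. The pens and the nearby things look undisturbed in the wrist pictures. I judged that by eye and took no closing top view to measure it.
- **Checks that disagreed:** An earlier frame comparison showed a larger difference of 8.7, taken while the arm was still settling after the lift. The pointer reading first printed as -3.28, which is the same angle one full turn lower.

The run took 15.3 s of the 67 s allowed.

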